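Turn the parts carousel, take the long T-bolt and lock it in the pump stand

ROBOT

A 6-joint arm with a two-finger parallel gripper is mounted at the origin on the work surface. World frame = base frame: x ahead of the robot, y to its left, z up, the work surface at z = 0. Lengths are in m, angles in rad, forces in N, time in s.
With the tool pointing down it reaches from about 0.375 to 0.825 m from the base axis. Payload 5.5 kg.
Tool frame: the origin (TCP) lies at the very end of the fingers, on their centre line; the grasp point (between the pads) lies 19 mm behind it; z points along the fingers, y is the line along which they close (so a half turn about z gives the same grasp; the last joint's range is limited). The gripper opens to 85 mm and grips with 20 to 120 N. Pads are 22 mm wide; open, the fingers measure 114 mm over their backs; the gripper's body (76 mm by 85 mm) begins 54 mm behind the grasp point. The pads swing forward as they close: fully open they stand 13 mm farther back than shut.
Start: joints at [1.17, 0.314, -0.047, 1.21, 0, 1.571], TCP at [0.234, 0.552, 0.231] pointing down, gripper open.
Joint ranges: [-2.67, 2.67], [-0.69, 1.73], [-1.03, 1.25], [-2.08, 2.16], [-1.42, 1.45], [-3.14, 3.14]. Speed limits (rad/s): [2.39, 2.39, 3.01, 3.14, 3.14, 3.14].

INTERFACE

Orientations are given as a unit quaternion [w, x, y, z].
In Python, from workcell import ctrl, optics gives the robot as it stands.
- The arm moves only by the shell command python3 -m pendant 'ROWS' [FORCE]. ROWS is JSON, a list of rows, each an object of numbers: "hand": the opening, from 0 (shut) to 1 (fully open); "tx", "ty", "tz": the shift along the world's x, y, z scaled (see below); "wx", "wy", "wz": the turn, a rotation vector about the world's x, y, z scaled (see below). A call has 1 to 10 rows; each row shifts and turns the commanded pose from where the row before left it; what a row does not reach is not made up. The controller multiplies each number of a shift by 250 mm and each number of a turn by 60 degrees. A row lasts 1/8 s, in which the tool goes at most 62.5 mm and 10.7 degrees, less where a joint would pass 70% of its speed; a pose out of reach is approached as far as the arm can. A call with a number of a shift or a turn outside -1 to 1 is refused whole. A call with a gripper value outside its range is refused whole. The fingers move at their own pace and stop on an object; FORCE is the grip in N (left out, the last holds). Time passes only in rows, so rows that do not move let the fingers close. It gives the time, the measured TCP pose, the force, the opening and the grip force at its end, in the units of the state.
- ctrl.get_state(): the state, without advancing time (a new reading comes with each control period).
- optics.capture(name): name is "scene" or "top" or "wrist"; returns the picture (400x640x3 uint8, red, green, blue); there is no depth.
- optics.camera_model(name): a dict with "intrinsics" (3x3 intrinsics, pixels), "distortion" ([k1, k2, p1, p2, k3] as OpenCV has them; the pictures are not rectified), "world_from_camera" (4x4, takes a point from camera to world coordinates). Camera axes: x right, y down, z forward; pixel columns grow to the right and rows downward; lengths in m; the calibration is good to about 2 mm. A picture is of the moment at which its call begins: read the wrist's pose just before it. camera_model takes no time and is no camera call; for the wrist camera it gives the pose at the moment of the call.
- ctrl.hand_in(): hands the job in; it is judged then, once.
The state is a dict: "clock": time; "q": joint angles; "dq": joint speeds; "effort": joint torques, N m; "tool_pos": TCP position; "orientation": TCP orientation; "contact_force": force on the tool from outside, world axes, zero at the start; "moment": the same for the moment, N m; "grip_width": finger opening in m; "gripper_force": force on a finger pad.
Only numpy, scipy, OpenCV 4.12 (cv2) and the standard library are available. Lean on these libraries where they do the work, as an engineer would, in place of code of your own. Each camera call takes 0.05 s, during which the arm holds its last target. There are 200 camera calls.

TASK

Turn the carousel by the bar on its hub until the tall bolt with the long T-head stands in the gap of the cover ring, and lift that bolt out there. Put its head lengthwise down through the slot in the pump housing's flange on the blue stand, press it down against the spring, turn it a quarter turn clockwise and let it come up so that it is locked upright in place, then let go. Leave the other parts standing in the carousel, and the tin and the screwdriver between carousel and stand where they are.

Things in the scene. Friction and masses are not known exactly. Their poses are not given: they have to be found in the camera images.
- carousel: Fixed grey base of the parts carousel, 264 mm across; origin on the turning axis at bench level, z up. A fixed steel cover ring (8 mm thick, underside 42 mm above the bench) lies over the outer ends of the bays, 97 to 135 mm off the axis, and traps the parts' feet. Its one gap is centred on this body's -x side, roughly towards the robot.
- gap (a point): Middle of the gap in the cover ring, 116 mm from the axis along the carousel's -x, at the ring's mid height (46 mm above the bench). The gap is about 60 mm wide. Only here can a part with a long foot be lifted straight out.
- platter: Aluminium platter turning in the carousel; origin on the axis 14 mm above the bench, x along its turn bar. Five radial bays 72 deg apart, centres 85 mm off the axis: grooves 20 mm wide, 64 mm long, walls 30 mm high, floor 8 mm above this origin. The long bolt is in the bay on its -x side; one bay is empty. Turns many times either way, friction 0.12 N m, stays where left.
- turn_bar (a point): Centre of the black turn bar on the platter's hub, on the turning axis: 64 mm long along the platter's x, 14 mm thick, 32 mm tall, from 104 to 136 mm above the bench. Pinch it across its thickness from above and twist it about the vertical to turn the platter; a large turn takes several grips.
- bay (a point): Centre of the floor of the bay that holds the long bolt, moving with the platter; the bay faces the gap when this point lies straight along the carousel's -x from the axis.
- long_bolt: The bolt to use: steel, 105 mm tall, about 0.3 kg, standing on its T-head; the tallest part, with the broadest wing. Origin: centre of the head's underside, z up the shank. Head 56 (x) x 16 (y) x 14 mm tall, shank 14 mm round, flat wing on top 40 (x) x 12 (y) mm, from 70 to 105 mm above the origin, parallel to the head. In its bay x is radial.
- short_bolt: Similar but smaller steel bolt, 76 mm tall, head 34 mm, wing 26 mm; stays in its bay. Origin at the centre of its underside.
- knob_pin: Steel pin with a black ball knob, 85 mm tall; stays in its bay. Origin at the centre of its underside.
- hex_stud: Dark steel stud with a hexagonal head on top, 81 mm tall; stays in its bay. Origin at the centre of its underside.
- stand: Fixed blue stand, 170 x 124 mm, with a dark pump housing on it; origin at bench level below the slot's centre, x along the slot. The housing's round neck (top 112 mm above the bench) stands 28 to 96 mm away on the +x side. Its flange, 62 to 75 mm above the bench, holds the lock.
- slot (a point): Centre of the slot, at the flange's top face, 75 mm above the bench. The slot, 60 mm (stand's x) x 20 mm (y), goes right through the 13 mm thick flange.
- groove (a point): Centre of the roof of a cross groove in the flange's underside, 67 mm above the bench: 60 mm along the stand's y, 20 mm wide, 5 mm deep. A head turned below the flange a quarter turn clockwise seen from above meets two stop pins; the other way it is blocked early. Let up, it rises into the groove and is locked, its underside about 53 mm above the bench.
- spring (a point): Top of the sprung brass plunger below the slot at rest, 58 mm above the bench, 30 mm across. It pushes up with 5 N at first and 600 N/m more, and goes down up to 18 mm. The bolt's head clears the flange and can be turned once its underside is below 47 mm above the bench (about 12 N on the spring).
- tin_small: Bystander: yellow tin, 76 mm across, 85 mm tall, standing between carousel and stand; leave it alone. Origin at its underside.
- screwdriver: Bystander: red-handled screwdriver, 190 mm, lying between carousel and stand; leave it alone. Origin at its underside.
Not all that is in view belongs to the job. Leave any orange or pink look-alike of the knob_pin alone. What is meant by the stand is not turquoise, and is the smaller of those in its own colour.

How it is judged:
On the way, in this order (a step that is already met when the one before it is completed fails the run):
1. the long bolt's bay faces the gap in the cover ring, with the bolt still standing in it (x of bay in the frame of carousel below -0.05 m and y of bay in the frame of carousel between -0.013 and 0.013 m and horizontal distance between long_bolt and bay below 0.012 m and height (world z) of long_bolt below 0.03 m), for 0.2 s.
2. the long bolt is lifted clear of the carousel, upwards out of its facing bay (height (world z) of long_bolt above 0.058 m and horizontal distance between long_bolt and bay below 0.05 m and x of bay in the frame of carousel below -0.05 m and y of bay in the frame of carousel between -0.013 and 0.013 m).
3. the bolt's head is pushed lengthwise through the slot against the spring (z of long_bolt in the frame of stand below 0.056 m and horizontal distance between long_bolt and slot below 0.012 m and angle between the x axis of long_bolt and the x axis of stand, either way round below 0.25 rad), for 0.05 s.
At the end, for the whole second after the job is handed in: The long bolt is locked and released: its head lies crosswise to the slot (within 12 deg) up in the cross groove (underside 49.5 to 56.5 mm above the bench), within 10 mm of the slot's centre, upright within 7 deg and at rest; the other three parts still stand (within 20 deg) in the carousel (z of long_bolt in the frame of stand between 0.0495 and 0.0565 m and horizontal distance between long_bolt and slot below 0.01 m and angle between the x axis of long_bolt and the y axis of stand, either way round below 0.21 rad and angle between long_bolt's own z axis and vertical below 0.12 rad and linear speed of long_bolt below 0.02 m/s and angular speed of long_bolt below 0.2 rad/s and angle between each of short_bolt, knob_pin, hex_stud's own z axis and vertical below 0.35 rad and horizontal distance between each of short_bolt, knob_pin, hex_stud and platter below 0.115 m); the robot touches nothing.
It fails at once if another part is taken out of the carousel or knocked over (height (world z) of any of short_bolt, knob_pin, hex_stud above 0.05 m or angle between any of short_bolt, knob_pin, hex_stud's own z axis and vertical above 0.6 rad).
It fails at once if the small tin or the screwdriver is shifted by more than 30 mm (distance of any of tin_small, screwdriver from where it was at the start of the episode above 0.03 m).
It also fails if it takes over 72 s, if anything falls off the work surface, if the arm or the gripper's body presses on something with over 40 N, if the wrist force passes 120 N, or if a joint passes its speed limit or range.

## Working session

There is one attempt and no reset: what is moved stays moved. The work goes in short steps, Python scripts to look and compute and a shell command to move; the robot and the scene stay as the last step left them, time stands still between calls to the robot, and variables do not carry over. Pictures are saved under pics/ and viewed, at most 14 in all, crops included, and the job is handed in when it is done.

```bash
mkdir -p pics
cat > h.py <<'E'
import numpy as np, cv2
from workcell import ctrl, optics
def cam(n):
    m=optics.camera_model(n); return np.array(m["intrinsics"]),np.array(m["distortion"]),np.array(m["world_from_camera"])
def ray(c,uv):
    K,D,T=c; p=cv2.undistortPoints(np.array(uv,float).reshape(-1,1,2),K,D).reshape(-1,2)
    d=np.c_[p,np.ones(len(p))]@T[:3,:3].T; return T[:3,3],d
def onz(c,uv,z):
    o,d=ray(c,uv); return o+d*((z-o[2])/d[:,2])[:,None]
def proj(c,P):
    K,D,T=c; R=T[:3,:3].T; return cv2.projectPoints(np.array(P,float).reshape(-1,1,3),cv2.Rodrigues(R)[0],-R@T[:3,3],K,D)[0].reshape(-1,2)
def snap(n,f=None):
    c=cam(n); im=np.array(optics.capture(n))[:,:,::-1].copy()
    if f: cv2.imwrite("pics/"+f,im)
    return c,im
E
python3 - <<'E'
from h import *
a=snap("top","top1.png")[0]; b=snap("scene","scene1.png")[0]
for c in(a,b): print(c[2].round(3),c[0][0,0])
s=ctrl.get_state(); print(s)
E
```

```text
[[-0.000e+00 -9.980e-01  6.400e-02  4.050e-01]
 [-1.000e+00  1.000e-03  1.000e-02 -2.400e-02]
 [-1.000e-02 -6.400e-02 -9.980e-01  1.113e+00]
 [ 0.000e+00  0.000e+00  0.000e+00  1.000e+00]] 489.72287787051926
[[ 0.246  0.519 -0.819  1.303]
 [ 0.969 -0.146  0.199 -0.217]
 [-0.016 -0.842 -0.539  0.637]
 [ 0.     0.     0.     1.   ]] 458.8294469011782
{'clock': 0.1, 'q': array([ 1.16997233e+00,  3.14164854e-01, -4.79357351e-02,  1.21020521e+00,
        3.36804821e-06,  1.57080553e+00]), 'dq': array([ 6.42234769e-04, -1.74698285e-03,  2.16716071e-03, -2.76675822e-03,
        3.35697409e-05,  2.35387248e-04]), 'effort': array([ 8.22224047e-04, -5.40765452e+01,  3.40541804e+01,  1.12537990e-02,
        8.12005669e-05,  4.69745586e-06]), 'tool_pos': array([0.23391016, 0.55198389, 0.23053407]), 'orientation': array([-1.51894934e-04,  1.99077551e-01,  9.79983448e-01, -7.39297032e-04]), 'contact_force': array([ 0.23054996,  0.19682725, -1.1353194 ]), 'moment': array([-0.02900428, -0.00369526, -0.00262441]), 'gripper_force': 0.0, 'grip_width': 0.08533565911470749}
```

View pics/top1.png

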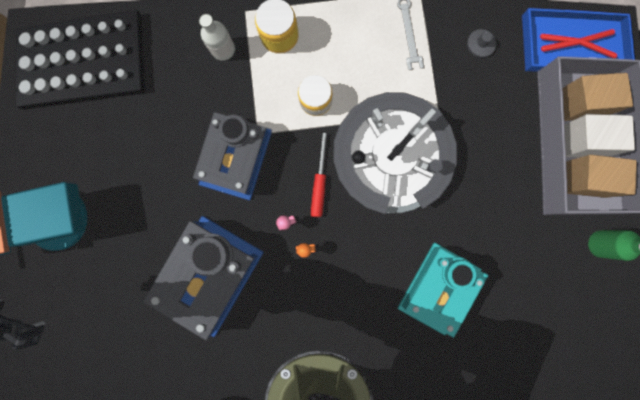

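View pics/scene1.png

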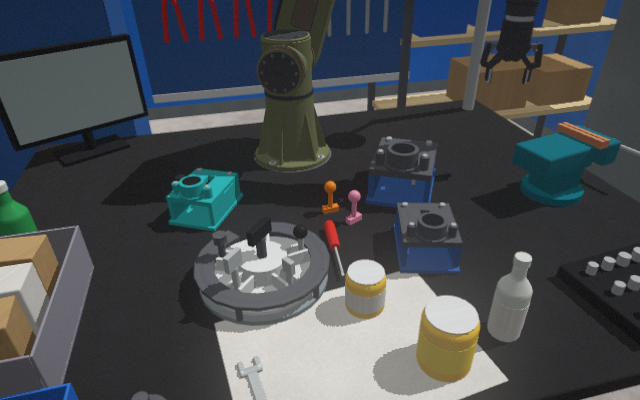

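The top view shows the carousel at about (395,152). Candidates for the stand are blue small (233,153), blue large (203,280) and turquoise (443,290), so I choose the small blue one at (233,153). The orange (305,250) and pink (285,222) knob pins are look-alikes, and the black knob at (359,157) is the real one. The bolt candidates in the carousel need a close crop.

Run:
```python
from h import *
t=cv2.imread("pics/top1.png"); s=cv2.imread("pics/scene1.png")
a=cv2.resize(t[85:220,185:465],(800,386),interpolation=cv2.INTER_CUBIC)
b=cv2.resize(s[200:320,185:345],(800,600),interpolation=cv2.INTER_CUBIC)
cv2.imwrite("pics/c1.png",a); cv2.imwrite("pics/c2.png",b)
```

```text
(no output)
```

View pics/c1.png

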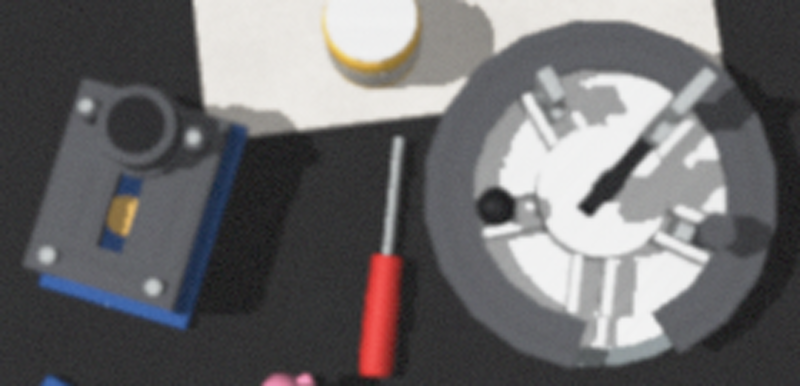

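View pics/c2.png

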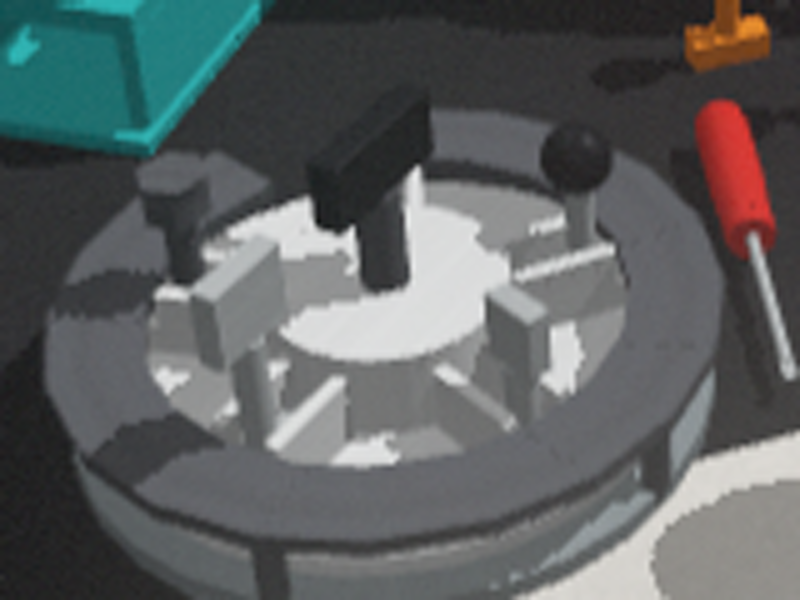

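Crop 1 shows the long bolt's broad wing at (680,105), in line with the black bar. The short bolt is at (550,90), the knob pin at (495,205), and the hex stud at (715,230). The ring gap spans about (585,360) to (670,345), and the slot is at (122,213) with the neck at (135,122). The second crop confirms the long bolt is the tallest part, with the widest wing.

```bash
cat >> h.py <<'E'
def deg(d): return float(np.degrees(np.arctan2(d[1],d[0])))
def yaw():
    from scipy.spatial.transform import Rotation as R
    s=ctrl.get_state(); w,x,y,z=s["orientation"]; M=R.from_quat([x,y,z,w]).as_matrix()
    return s,deg(M[:,1]),M
E
python3 - <<'E'
from h import *
c=cam("top"); f=lambda p:np.array(p,float)/2.857+[185,85]
g=lambda p,z:onz(c,f(p),z)
C=g([[425,195],[777,190],[600,20]],.05); print(C.round(4))
cen=g([[601,195]],.05)[0]; print("centre",cen)
bar=g([[587,211],[648,147]],.136); print("bar end",bar, deg(bar[1]-bar[0]))
w=g([[655,140],[708,75]],.127); print("wing",w,deg(w[1]-w[0]),"rad",deg(w.mean(0)-cen),np.linalg.norm((w.mean(0)-cen)[:2]))
ga=g([[583,362],[672,350]],.05); print("gap",ga-cen,deg(ga.mean(0)-cen))
sl=g([[122,213]],.075)[0]; e=g([[82,80],[24,265]],.075); e2=g([[237,122],[180,312]],.075); n=g([[137,122]],.112)[0]
print("slot",sl,deg(e[0]-e[1]),deg(e2[0]-e2[1]),"neck",n,deg(n-sl),np.linalg.norm((n-sl)[:2]))
s,y,M=yaw(); print(y,M.round(2)); cw=cam("wrist"); print((np.linalg.inv(np.r_[np.c_[M,s["tool_pos"]],[[0,0,0,1]]])@cw[2]).round(3),cw[0])
E
```

```text
[[ 0.5618 -0.0329  0.05  ]
 [ 0.5661 -0.3046  0.05  ]
 [ 0.6992 -0.1692  0.05  ]]
centre [ 0.56183284 -0.16792589  0.05      ]
bar end [[ 0.53774961 -0.14625569  0.136     ]
 [ 0.58348154 -0.19015357  0.136     ]] -43.827747348494945
wing [[ 0.59021379 -0.19680516  0.127     ]
 [ 0.63781096 -0.23610717  0.127     ]] -39.54721495399044 rad -42.92477539777105 0.07125932781062094
gap [[-0.12800467  0.01506005  0.        ]
 [-0.11899601 -0.05312028  0.        ]] -171.240214922003
slot [0.54530514 0.19524017 0.075     ] -16.40913376702339 -16.12405242418927 neck [0.60719566 0.17753353 0.112     ] -15.965616507304002 0.06437360597806964
67.03394962315174 [[-0.92  0.39 -0.  ]
 [ 0.39  0.92 -0.  ]
 [ 0.   -0.   -1.  ]]
[[ 0.    -0.954 -0.299  0.076]
 [ 1.     0.    -0.    -0.001]
 [ 0.    -0.299  0.954 -0.143]
 [ 0.     0.     0.     1.   ]] [[346.15748975   0.         314.42529854]
 [  0.         346.15748975 196.58280402]
 [  0.           0.           1.        ]]
```

```bash
R='{"tx":0.0825,"ty":-0.18,"wz":-0.021}'; python3 -m pendant '[{"tx":0.0825,"ty":-0.18,"wz":-0.021,"hand":0.6},{"tx":0.0825,"ty":-0.18,"wz":-0.021},{"tx":0.0825,"ty":-0.18,"wz":-0.021},{"tx":0.0825,"ty":-0.18,"wz":-0.021},{"tx":0.0825,"ty":-0.18,"wz":-0.021},{"tx":0.0825,"ty":-0.18,"wz":-0.021},{"tx":0.0825,"ty":-0.18,"wz":-0.021},{"tx":0.0825,"ty":-0.18,"wz":-0.021}]' 40 
python3 -m pendant '[{"tx":0.0825,"ty":-0.18,"wz":-0.021},{"tx":0.0825,"ty":-0.18,"wz":-0.021},{"tx":0.0825,"ty":-0.18,"wz":-0.021},{"tx":0.0825,"ty":-0.18,"wz":-0.021},{"tx":0.0825,"ty":-0.18,"wz":-0.021},{"tx":0.0825,"ty":-0.18,"wz":-0.021},{"tx":0.0825,"ty":-0.18,"wz":-0.021},{"tx":0.0825,"ty":-0.18,"wz":-0.021},{"wz":0}]'
python3 - <<'E'
from h import *
s,y,M=yaw(); c,im=snap("wrist","w1.png"); print(s["tool_pos"],y,s["q"],s["grip_width"],s["clock"])
E
```

```text
[0.23391016 0.55198389 0.23053407] 67.03394962315174 [ 1.16997233e+00  3.14164854e-01 -4.79357351e-02  1.21020521e+00
  3.36804821e-06  1.57080553e+00] 0.08533565911470749 0.1invalid input
invalid input
```

View pics/w1.png

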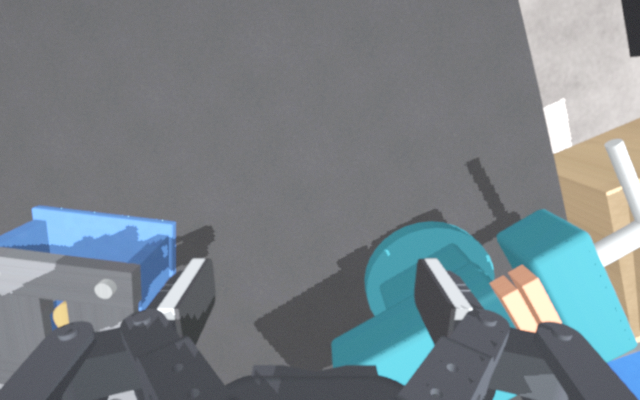

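The move was refused, so the wrist view is still the start view: the large blue stand on the left and the teal vise on the right. I'll test the row format with complete rows.

```bash
python3 -m pendant '[{"tx":0.0825,"ty":-0.18,"tz":0,"wx":0,"wy":0,"wz":-0.021,"hand":0.6}]' 40; python3 -m pendant '[{"tx":0.0825,"ty":-0.18,"tz":0,"wx":0,"wy":0,"wz":-0.021,"hand":0.6}]'
```

```text
clock: 0.28
tool_pos: [0.2541, 0.5087, 0.2305]
orientation: [-0.0, 0.208, 0.978, 0.0]
contact_force: [0.3, 0.0, -0.3]
grip_width: 0.0702
gripper_force: 0.0
clock: 0.4
tool_pos: [0.2754, 0.4614, 0.2307]
orientation: [-0.0, 0.22, 0.975, -0.0]
contact_force: [1.0, -0.6, -0.1]
grip_width: 0.052
gripper_force: 0.0
```

```bash
python3 -m pendant '[{"tx":0.0825,"ty":-0.18,"tz":0,"wx":0,"wy":0,"wz":-0.021,"hand":0.6},{"tx":0.0825,"ty":-0.18,"tz":0,"wx":0,"wy":0,"wz":-0.021,"hand":0.6},{"tx":0.0825,"ty":-0.18,"tz":0,"wx":0,"wy":0,"wz":-0.021,"hand":0.6},{"tx":0.0825,"ty":-0.18,"tz":0,"wx":0,"wy":0,"wz":-0.021,"hand":0.6},{"tx":0.0825,"ty":-0.18,"tz":0,"wx":0,"wy":0,"wz":-0.021,"hand":0.6},{"tx":0.0825,"ty":-0.18,"tz":0,"wx":0,"wy":0,"wz":-0.021,"hand":0.6},{"tx":0.0825,"ty":-0.18,"tz":0,"wx":0,"wy":0,"wz":-0.021,"hand":0.6}]'
python3 -m pendant '[{"tx":0.0825,"ty":-0.18,"tz":0,"wx":0,"wy":0,"wz":-0.021,"hand":0.6},{"tx":0.0825,"ty":-0.18,"tz":0,"wx":0,"wy":0,"wz":-0.021,"hand":0.6},{"tx":0.0825,"ty":-0.18,"tz":0,"wx":0,"wy":0,"wz":-0.021,"hand":0.6},{"tx":0.0825,"ty":-0.18,"tz":0,"wx":0,"wy":0,"wz":-0.021,"hand":0.6},{"tx":0.0825,"ty":-0.18,"tz":0,"wx":0,"wy":0,"wz":-0.021,"hand":0.6},{"tx":0.0825,"ty":-0.18,"tz":0,"wx":0,"wy":0,"wz":-0.021,"hand":0.6},{"tx":0.0825,"ty":-0.18,"tz":0,"wx":0,"wy":0,"wz":-0.021,"hand":0.6},{"tx":0,"ty":0,"tz":0,"wx":0,"wy":0,"wz":0,"hand":0.6}]'
python3 - <<'E'
from h import *
s,y,M=yaw(); c,im=snap("wrist","w2.png"); print(s["tool_pos"],y,s["q"],s["grip_width"],s["clock"])
E
```

```text
clock: 1.27
tool_pos: [0.4201, 0.1459, 0.2312]
orientation: [0.0, 0.295, 0.955, 0.0]
contact_force: [1.4, 0.3, 0.2]
grip_width: 0.0513
gripper_force: 0.0
clock: 2.28
tool_pos: [0.5648, -0.1704, 0.2304]
orientation: [-0.0, 0.369, 0.929, -0.0]
contact_force: [-0.2, -0.3, -0.1]
grip_width: 0.0515
gripper_force: 0.0
[ 0.56480016 -0.17041104  0.23038498] 46.655442463955424 [-2.92713598e-01  2.95084142e-01 -7.41576683e-02  1.20185818e+00
 -5.69938508e-04  4.63791736e-01] 0.05145457506993965 2.275
```

View pics/w2.png

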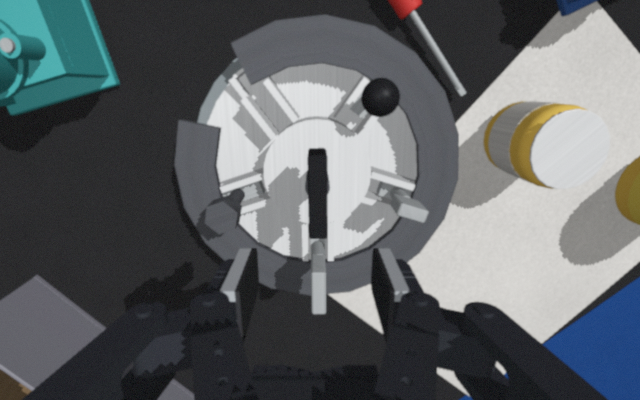

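The wrist view shows the bar running from (318,150) to about (318,240), with the long bolt's wing at (319,275) continuing it below. The gap corners are at (233,45), (177,122), (250,82) and (219,128).

Run:
```python
from h import *
c=cam("wrist"); C=np.array([.564,-.169])
b=onz(c,[[318,150],[318,240]],.136)[:,:2]; print("bar",b,b.mean(0),deg(b[1]-b[0]),np.linalg.norm(b[1]-b[0]))
for u,v in [(233,45),(177,122),(250,82),(219,128)]:
    p=onz(c,[[u,v]],.05)[0,:2]-C; print(p,np.linalg.norm(p),deg(p))
w=onz(c,[[319,242],[319,310]],.127)[:,:2]; print("wing",w,deg(w.mean(0)-C),np.linalg.norm(w.mean(0)-C))
```

```text
bar [[ 0.53955628 -0.14335164]
 [ 0.58899622 -0.18957081]] [ 0.56427625 -0.16646123] -43.071620236966105 0.06767953701695985
[-0.13088503  0.02528889] 0.13330573383658084 169.06437667423592
[-0.12159649 -0.06066441] 0.1358892055993653 -153.48541908475406
[-0.09936474  0.01382014] 0.10032122372868159 172.08181427220498
[-0.09102633 -0.03642292] 0.09804295894095526 -158.1918679820449
wing [[ 0.59381832 -0.19290182]
 [ 0.63920232 -0.23523947]] -40.64014493388736 0.06920040634263229
```

```bash
python3 -m pendant '[{"tx":0,"ty":0.008,"tz":-0.12,"wx":0,"wy":0,"wz":0,"hand":0.6},{"tx":0,"ty":0,"tz":-0.12,"wx":0,"wy":0,"wz":0,"hand":0.6},{"tx":0,"ty":0,"tz":-0.12,"wx":0,"wy":0,"wz":0,"hand":0.6},{"tx":0,"ty":0,"tz":-0.12,"wx":0,"wy":0,"wz":0,"hand":0.6},{"tx":0,"ty":0,"tz":0,"wx":0,"wy":0,"wz":0,"hand":0},{"tx":0,"ty":0,"tz":0,"wx":0,"wy":0,"wz":0,"hand":0},{"tx":0,"ty":0,"tz":0,"wx":0,"wy":0,"wz":0,"hand":0},{"tx":0,"ty":0,"tz":0,"wx":0,"wy":0,"wz":0,"hand":0}]' 40
```

```text
clock: 3.32
tool_pos: [0.5632, -0.166, 0.1125]
orientation: [-0.0, 0.368, 0.93, -0.001]
contact_force: [-5.1, -2.4, -1.2]
grip_width: 0.0132
gripper_force: 41.8
```

```bash
python3 -m pendant '[{"tx":0,"ty":0,"tz":0,"wx":0,"wy":0,"wz":-0.06,"hand":0},{"tx":0,"ty":0,"tz":0,"wx":0,"wy":0,"wz":-0.12,"hand":0},{"tx":0,"ty":0,"tz":0,"wx":0,"wy":0,"wz":-0.12,"hand":0},{"tx":0,"ty":0,"tz":0,"wx":0,"wy":0,"wz":-0.12,"hand":0},{"tx":0,"ty":0,"tz":0,"wx":0,"wy":0,"wz":-0.12,"hand":0},{"tx":0,"ty":0,"tz":0,"wx":0,"wy":0,"wz":-0.12,"hand":0},{"tx":0,"ty":0,"tz":0,"wx":0,"wy":0,"wz":-0.12,"hand":0},{"tx":0,"ty":0,"tz":0,"wx":0,"wy":0,"wz":-0.12,"hand":0},{"tx":0,"ty":0,"tz":0,"wx":0,"wy":0,"wz":-0.12,"hand":0},{"tx":0,"ty":0,"tz":0,"wx":0,"wy":0,"wz":0,"hand":0}]'
```

```text
clock: 4.58
tool_pos: [0.5666, -0.165, 0.1125]
orientation: [0.001, 0.79, 0.613, 0.002]
contact_force: [7.2, 1.2, -9.5]
grip_width: 0.0131
gripper_force: 40.6
```

```bash
python3 -m pendant '[{"tx":0,"ty":0,"tz":0,"wx":0,"wy":0,"wz":-0.12,"hand":0},{"tx":0,"ty":0,"tz":0,"wx":0,"wy":0,"wz":-0.12,"hand":0},{"tx":0,"ty":0,"tz":0,"wx":0,"wy":0,"wz":-0.12,"hand":0},{"tx":0,"ty":0,"tz":0,"wx":0,"wy":0,"wz":-0.12,"hand":0},{"tx":0,"ty":0,"tz":0,"wx":0,"wy":0,"wz":-0.12,"hand":0},{"tx":0,"ty":0,"tz":0,"wx":0,"wy":0,"wz":-0.12,"hand":0},{"tx":0,"ty":0,"tz":0,"wx":0,"wy":0,"wz":-0.12,"hand":0},{"tx":0,"ty":0,"tz":0,"wx":0,"wy":0,"wz":-0.12,"hand":0},{"tx":0,"ty":0,"tz":0,"wx":0,"wy":0,"wz":-0.12,"hand":0},{"tx":0,"ty":0,"tz":0,"wx":0,"wy":0,"wz":-0.06,"hand":0}]'
python3 -m pendant '[{"tx":0,"ty":0,"tz":0,"wx":0,"wy":0,"wz":0,"hand":0},{"tx":0,"ty":0,"tz":0,"wx":0,"wy":0,"wz":0,"hand":0.6},{"tx":0,"ty":0,"tz":0,"wx":0,"wy":0,"wz":0,"hand":0.6},{"tx":0,"ty":0,"tz":0,"wx":0,"wy":0,"wz":0,"hand":0.6},{"tx":0,"ty":0,"tz":0.12,"wx":0,"wy":0,"wz":0,"hand":0.6},{"tx":0,"ty":0,"tz":0.12,"wx":0,"wy":0,"wz":0,"hand":0.6},{"tx":0,"ty":0,"tz":0.12,"wx":0,"wy":0,"wz":0,"hand":0.6},{"tx":0,"ty":0,"tz":0.12,"wx":0,"wy":0,"wz":0,"hand":0.6},{"tx":0,"ty":0,"tz":0,"wx":0,"wy":0,"wz":0,"hand":0.6}]'
python3 - <<'E'
from h import *
s,y,M=yaw(); c,im=snap("wrist","w3.png"); print(s["tool_pos"],y,s["q"],s["grip_width"],s["clock"])
E
```

```text
clock: 5.82
tool_pos: [0.5694, -0.168, 0.1125]
orientation: [0.003, 0.998, 0.062, 0.004]
contact_force: [16.3, -9.1, -19.8]
grip_width: 0.0134
gripper_force: 39.4
clock: 6.95
tool_pos: [0.5656, -0.1659, 0.2344]
orientation: [0.001, 0.998, 0.064, 0.002]
contact_force: [0.7, -0.0, 0.1]
grip_width: 0.0512
gripper_force: 0.0
[ 0.56560468 -0.16589136  0.23437814] -82.71742214039891 [-2.85360932e-01  2.87878724e-01 -7.47360660e-02  1.20308033e+00
  1.12232228e-04  2.72912246e+00] 0.05117867660870016 6.95
```

View pics/w3.png

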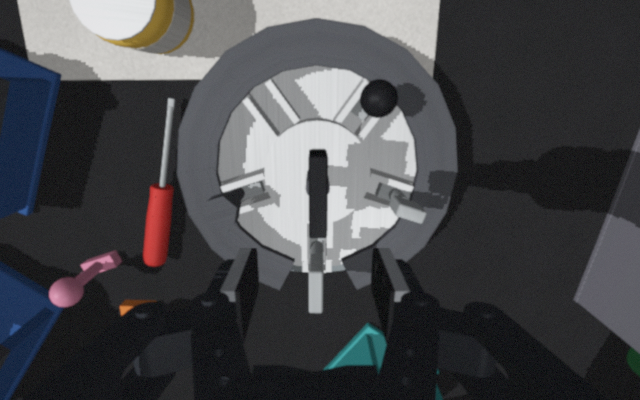

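The bar and the long bolt (wing at 316,275) now line up with the gap at about (294–343,265). I'll turn the hand half round so the last joint has room for the quarter turn later, move over the bolt, and look again.

```bash
python3 -m pendant '[{"tx":-0.019,"ty":-0.0027,"tz":0,"wx":0,"wy":0,"wz":0.1667,"hand":0.6},{"tx":-0.019,"ty":-0.0027,"tz":0,"wx":0,"wy":0,"wz":0.1667,"hand":0.6},{"tx":-0.019,"ty":-0.0027,"tz":0,"wx":0,"wy":0,"wz":0.1667,"hand":0.6},{"tx":-0.019,"ty":-0.0027,"tz":0,"wx":0,"wy":0,"wz":0.1667,"hand":0.6},{"tx":-0.019,"ty":-0.0027,"tz":0,"wx":0,"wy":0,"wz":0.1667,"hand":0.6},{"tx":-0.019,"ty":-0.0027,"tz":0,"wx":0,"wy":0,"wz":0.1667,"hand":0.6},{"tx":-0.019,"ty":-0.0027,"tz":0,"wx":0,"wy":0,"wz":0.1667,"hand":0.6},{"tx":-0.019,"ty":-0.0027,"tz":0,"wx":0,"wy":0,"wz":0.1667,"hand":0.6},{"tx":-0.019,"ty":-0.0027,"tz":0,"wx":0,"wy":0,"wz":0.1667,"hand":0.6}]'
python3 -m pendant '[{"tx":-0.019,"ty":-0.0027,"tz":0,"wx":0,"wy":0,"wz":0.1667,"hand":0.6},{"tx":-0.019,"ty":-0.0027,"tz":0,"wx":0,"wy":0,"wz":0.1667,"hand":0.6},{"tx":-0.019,"ty":-0.0027,"tz":0,"wx":0,"wy":0,"wz":0.1667,"hand":0.6},{"tx":-0.019,"ty":-0.0027,"tz":0,"wx":0,"wy":0,"wz":0.1667,"hand":0.6},{"tx":-0.019,"ty":-0.0027,"tz":0,"wx":0,"wy":0,"wz":0.1667,"hand":0.6},{"tx":-0.019,"ty":-0.0027,"tz":0,"wx":0,"wy":0,"wz":0.1667,"hand":0.6},{"tx":-0.019,"ty":-0.0027,"tz":0,"wx":0,"wy":0,"wz":0.1667,"hand":0.6},{"tx":-0.019,"ty":-0.0027,"tz":0,"wx":0,"wy":0,"wz":0.1667,"hand":0.6},{"tx":-0.019,"ty":-0.0027,"tz":0,"wx":0,"wy":0,"wz":0.1667,"hand":0.6},{"tx":0,"ty":0,"tz":0,"wx":0,"wy":0,"wz":0,"hand":0.6}]'
python3 - <<'E'
from h import *
s,y,M=yaw(); c,im=snap("wrist","w4.png"); print(s["tool_pos"],y,s["q"],s["clock"])
t=proj(c,[s["tool_pos"]])[0]; print(t)
E
```

```text
clock: 8.12
tool_pos: [0.5202, -0.1713, 0.2299]
orientation: [-0.001, 0.659, 0.753, -0.0]
contact_force: [0.3, 0.3, -0.4]
grip_width: 0.0514
gripper_force: 0.0
clock: 9.38
tool_pos: [0.4776, -0.1774, 0.2303]
orientation: [-0.001, -0.063, 0.998, 0.0]
contact_force: [0.4, -0.1, 0.5]
grip_width: 0.0512
gripper_force: 0.0
[ 0.47764428 -0.17740022  0.23025087] 97.1955108047201 [-3.55630681e-01  1.45830707e-01 -2.62670230e-01  1.16420370e+00
  2.17579810e-05 -4.81216815e-01] 9.375
[316.46470739 262.4087838 ]
```

View pics/w4.png

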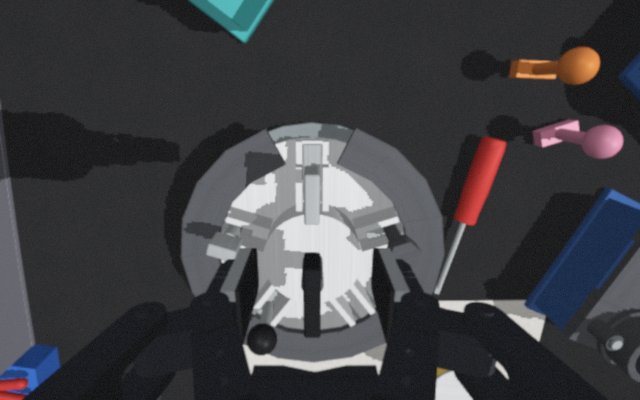

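The wing's top face sits at u 305–320, v 175–224. It is centred in the gap, whose outer corners are near (266,130) and (354,130).

Run:
```python
from h import *
c=cam("wrist"); s,y,M=yaw(); C=np.array([.5645,-.1675])
w=onz(c,[[312.5,175],[312.5,224],[305,200],[320,200]],.127)[:,:2]; m=w[:2].mean(0)
print(w,m,deg(m-C),np.linalg.norm(m-C),deg(w[0]-w[1]),np.linalg.norm(w[0]-w[1]),np.linalg.norm(w[2]-w[3]))
print("units",(m-s["tool_pos"][:2])/.25)
g=onz(c,[[266,130],[354,130],[284,163],[337,165]],.05)[:,:2]-C; print([ (deg(p),np.linalg.norm(p)) for p in g])
```

```text
[[ 0.46238002 -0.18173525]
 [ 0.50057894 -0.17702495]
 [ 0.48214053 -0.18494925]
 [ 0.48075068 -0.17381884]] [ 0.48147948 -0.1793801 ] -171.85635326169532 0.08386622495329676 -172.9703496056912 0.03848823612328829 0.011216850341892468
units [ 0.0139917  -0.00762278]
[(-153.45277851103256, np.float64(0.13473903303705873)), (171.06600877198267, np.float64(0.1322130066417921)), (-156.1028621469617, np.float64(0.10026510252593138)), (174.2682666859629, np.float64(0.09647350624520443))]
```

```bash
python3 -m pendant '[{"tx":0.014,"ty":-0.0076,"tz":-0.1,"wx":0,"wy":0,"wz":0,"hand":0.6},{"tx":0,"ty":0,"tz":-0.15,"wx":0,"wy":0,"wz":0,"hand":0.6},{"tx":0,"ty":0,"tz":-0.15,"wx":0,"wy":0,"wz":0,"hand":0.6},{"tx":0,"ty":0,"tz":-0.1,"wx":0,"wy":0,"wz":0,"hand":0.6},{"tx":0,"ty":0,"tz":-0.036,"wx":0,"wy":0,"wz":0,"hand":0.6},{"tx":0,"ty":0,"tz":0,"wx":0,"wy":0,"wz":0,"hand":0},{"tx":0,"ty":0,"tz":0,"wx":0,"wy":0,"wz":0,"hand":0},{"tx":0,"ty":0,"tz":0,"wx":0,"wy":0,"wz":0,"hand":0},{"tx":0,"ty":0,"tz":0,"wx":0,"wy":0,"wz":0,"hand":0}]' 90
```

```text
clock: 10.55
tool_pos: [0.4832, -0.1798, 0.0986]
orientation: [0.001, -0.064, 0.998, -0.0]
contact_force: [0.2, 0.5, 6.6]
grip_width: 0.0108
gripper_force: 88.6
```

```bash
python3 -m pendant '[{"tx":0,"ty":0,"tz":0.04,"wx":0,"wy":0,"wz":0,"hand":0},{"tx":0,"ty":0,"tz":0.06,"wx":0,"wy":0,"wz":0,"hand":0},{"tx":0,"ty":0,"tz":0.06,"wx":0,"wy":0,"wz":0,"hand":0},{"tx":0,"ty":0,"tz":0.08,"wx":0,"wy":0,"wz":0,"hand":0},{"tx":0,"ty":0,"tz":0.08,"wx":0,"wy":0,"wz":0,"hand":0},{"tx":0,"ty":0,"tz":0.08,"wx":0,"wy":0,"wz":0,"hand":0},{"tx":0,"ty":0,"tz":0.06,"wx":0,"wy":0,"wz":0,"hand":0},{"tx":0,"ty":0,"tz":0.02,"wx":0,"wy":0,"wz":0,"hand":0},{"tx":0,"ty":0,"tz":0,"wx":0,"wy":0,"wz":0,"hand":0}]'
```

```text
clock: 11.68
tool_pos: [0.4821, -0.1796, 0.2174]
orientation: [0.0, -0.064, 0.998, -0.0]
contact_force: [0.2, 0.9, -3.0]
grip_width: 0.0104
gripper_force: 87.9
```

```bash
python3 -m pendant '[{"tx":0.0387,"ty":0.12,"tz":0,"wx":0,"wy":0,"wz":-0.0325,"hand":0},{"tx":0.0387,"ty":0.12,"tz":0,"wx":0,"wy":0,"wz":-0.0325,"hand":0},{"tx":0.0387,"ty":0.12,"tz":0,"wx":0,"wy":0,"wz":-0.0325,"hand":0},{"tx":0.0387,"ty":0.12,"tz":0,"wx":0,"wy":0,"wz":-0.0325,"hand":0},{"tx":0.0387,"ty":0.12,"tz":0,"wx":0,"wy":0,"wz":-0.0325,"hand":0},{"tx":0.0387,"ty":0.12,"tz":0,"wx":0,"wy":0,"wz":-0.0325,"hand":0}]'
python3 -m pendant '[{"tx":0.0387,"ty":0.12,"tz":0,"wx":0,"wy":0,"wz":-0.0325,"hand":0},{"tx":0.0387,"ty":0.12,"tz":0,"wx":0,"wy":0,"wz":-0.0325,"hand":0},{"tx":0.0387,"ty":0.12,"tz":0,"wx":0,"wy":0,"wz":-0.0325,"hand":0},{"tx":0.0387,"ty":0.12,"tz":0,"wx":0,"wy":0,"wz":-0.0325,"hand":0},{"tx":0.0387,"ty":0.12,"tz":0,"wx":0,"wy":0,"wz":-0.0325,"hand":0},{"tx":0.0387,"ty":0.12,"tz":0,"wx":0,"wy":0,"wz":-0.0325,"hand":0},{"tx":0,"ty":0,"tz":0,"wx":0,"wy":0,"wz":0,"hand":0},{"tx":0,"ty":0,"tz":0,"wx":0,"wy":0,"wz":0,"hand":0}]'
python3 - <<'E'
from h import *
s,y,M=yaw(); c,im=snap("wrist","w5.png"); print(s["tool_pos"],y,s["q"],s["clock"]); print(c[2].tolist())
E
```

```text
clock: 12.42
tool_pos: [0.5397, 0.0014, 0.2162]
orientation: [-0.001, 0.039, 0.999, -0.0]
contact_force: [0.5, 0.0, -2.8]
grip_width: 0.0106
gripper_force: 88.1
clock: 13.42
tool_pos: [0.5975, 0.18, 0.2162]
orientation: [-0.001, 0.14, 0.99, -0.001]
contact_force: [0.5, 0.5, -3.1]
grip_width: 0.0106
gripper_force: 88.5
[0.59749133 0.17996537 0.21621939] 73.9371465606934 [ 2.92805657e-01  3.66702855e-01 -7.18247061e-03  1.19903399e+00
 -4.65413330e-04  5.73157012e-01] 13.425
[[0.27658977189672246, 0.9176854151767103, 0.2852219782100722, 0.5244112082649431], [0.9609861394065631, -0.2635288221399131, -0.08401309284878687, 0.20034089287229956], [-0.0019333780251021627, 0.2973315299013844, -0.9547723411242669, 0.35916757328755866], [0.0, 0.0, 0.0, 1.0]]
```

View pics/w5.png

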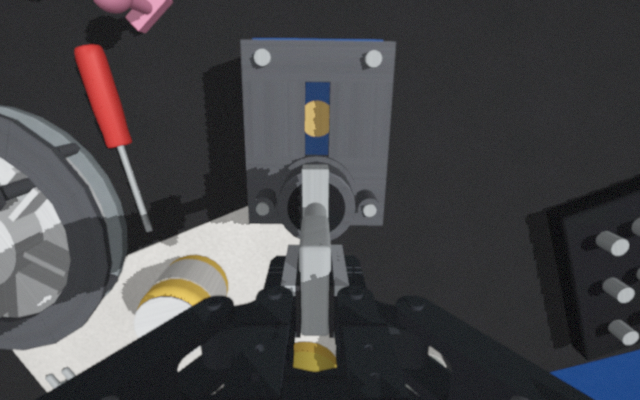

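The slot is in clear view: u 306–331, v 82 to about 156, with the brass plunger at (317,118). The bolt's head end is at u 302–329, v 165.

Run:
```python
from h import *
c=cam("wrist"); s,y,M=yaw(); im=cv2.imread("pics/w5.png").astype(int)
b,g,r=im[...,0],im[...,1],im[...,2]
m=(abs(b-r)>35); m[:75]=0; m[165:]=0; m[:,:290]=0; m[:,345:]=0
for v in (90,100,110,118,126,135,145,152):
    u=np.where(m[v])[0]; p=onz(c,[[u.min(),v],[u.max()+1,v]],.075); print(v,u.min(),u.max()+1,p.mean(0).round(4),np.linalg.norm(p[1]-p[0]).round(4))
vs=np.where(m[:,312:325].sum(1)>6)[0]; print("v",vs.min(),vs.max()+1)
e=onz(c,[[318,vs.min()],[318,vs.max()+1]],.075); print(e, e.mean(0), np.linalg.norm(e[0]-e[1]))
h=(onz(c,[[302,165],[329,165]],.216-.0766)); print("head end bottom",h,np.linalg.norm(h[1]-h[0]), "along tool x,y:",(h.mean(0)-s["tool_pos"])@M)
ed=onz(c,[[241,41],[248,222],[395,43],[383,224]],.075); print(deg(ed[1]-ed[0]),deg(ed[3]-ed[2]),y)
```

```text
90 306 330 [0.5258 0.2021 0.075 ] 0.0189
100 305 329 [0.5329 0.1992 0.075 ] 0.0191
110 305 329 [0.5404 0.1971 0.075 ] 0.0192
118 305 329 [0.5464 0.1954 0.075 ] 0.0193
126 304 329 [0.5524 0.1932 0.075 ] 0.0203
135 305 329 [0.5595 0.1916 0.075 ] 0.0196
145 305 328 [0.5673 0.189  0.075 ] 0.0189
152 305 328 [0.5729 0.1874 0.075 ] 0.019
v 82 155
[[0.52002316 0.20375883 0.075     ]
 [0.57561686 0.18789426 0.075     ]] [0.54782001 0.19582655 0.075     ] 0.05781300917251043
head end bottom [[0.56745602 0.17889329 0.1394    ]
 [0.5722974  0.19569648 0.1394    ]] 0.017486739422886033 along tool x,y: [ 0.02860276 -0.00027499  0.07717044]
-17.16069907937491 -16.397491040720084 73.90234751997366
```

```bash
python3 -m pendant '[{"tx":-0.05,"ty":0.0155,"tz":0,"wx":0,"wy":0,"wz":-0.011,"hand":0},{"tx":-0.05,"ty":0.0155,"tz":0,"wx":0,"wy":0,"wz":0,"hand":0},{"tx":-0.05,"ty":0.0155,"tz":0,"wx":0,"wy":0,"wz":0,"hand":0},{"tx":-0.048,"ty":0.0155,"tz":0,"wx":0,"wy":0,"wz":0,"hand":0},{"tx":0,"ty":0,"tz":-0.08,"wx":0,"wy":0,"wz":0,"hand":0},{"tx":0,"ty":0,"tz":-0.08,"wx":0,"wy":0,"wz":0,"hand":0},{"tx":0,"ty":0,"tz":-0.07,"wx":0,"wy":0,"wz":0,"hand":0},{"tx":0,"ty":0,"tz":0,"wx":0,"wy":0,"wz":0,"hand":0},{"tx":0,"ty":0,"tz":0,"wx":0,"wy":0,"wz":0,"hand":0}]' 120
python3 - <<'E'
from h import *
s,y,M=yaw(); c,im=snap("wrist"); t=snap("scene")[1]
a=cv2.resize(im[60:300,200:440],(500,500)); b=cv2.resize(t[190:290,380:480],(300,300),interpolation=cv2.INTER_CUBIC)
o=np.zeros((500,800,3),np.uint8); o[:,:500]=a; o[:300,500:]=b; cv2.imwrite("pics/w6.png",o); print(s["tool_pos"],y)
E
```

```text
clock: 14.6
tool_pos: [0.549, 0.1961, 0.1604]
orientation: [0.0, 0.146, 0.989, 0.0]
contact_force: [0.6, 0.6, -2.8]
grip_width: 0.0101
gripper_force: 118.7
[0.54896883 0.19605387 0.16037553] 73.25248637582786
```

View pics/w6.png

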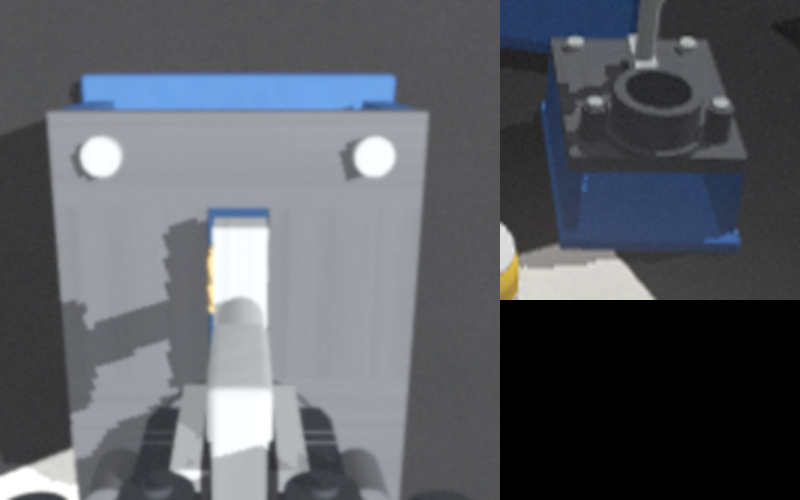

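The head hangs over the slot almost aligned: head u 213–269, slot u 207–270 in the crop. I'll work out the remaining offset.

Run:
```python
from h import *
c=cam("wrist"); s,y,M=yaw(); f=lambda p:np.array(p,float)/2.0833+[200,60]
L=lambda p,z:((onz(c,f(p),z)-s["tool_pos"])@M).round(4)
zu=.1604-.0768
print("slot edges L,R",L([[207,235],[270,235]],.075),"end",L([[240,208]],.075))
print("head top edges",L([[213,235],[269,235]],zu+.014),"front bottom",L([[240,217]],zu),"front top",L([[240,227]],zu+.014), "plate edge angle",deg(np.diff(onz(c,f([[48,115],[78,495]]),.075),axis=0)[0]),deg(np.diff(onz(c,f([[428,115],[402,490]]),.075),axis=0)[0]))
```

```text
slot edges L,R [[ 0.0214 -0.0111  0.0857]
 [ 0.0214  0.0094  0.0857]] end [[ 0.0303 -0.0004  0.0857]]
head top edges [[ 0.0268 -0.0084  0.0631]
 [ 0.0268  0.008   0.0631]] front bottom [[ 0.0292 -0.0004  0.0771]] front top [[ 0.0292 -0.0005  0.0631]] plate edge angle -16.67657309928468 -16.26764038700736
```

```bash
python3 -m pendant '[{"tx":0.003,"ty":-0.0035,"tz":0,"wx":0,"wy":0,"wz":0.004,"hand":0},{"tx":0,"ty":0,"tz":-0.03,"wx":0,"wy":0,"wz":0,"hand":0},{"tx":0,"ty":0,"tz":-0.03,"wx":0,"wy":0,"wz":0,"hand":0},{"tx":0,"ty":0,"tz":-0.03,"wx":0,"wy":0,"wz":0,"hand":0},{"tx":0,"ty":0,"tz":0,"wx":0,"wy":0,"wz":0,"hand":0}]'
python3 -m pendant '[{"tx":0,"ty":0,"tz":-0.02,"wx":0,"wy":0,"wz":0,"hand":0},{"tx":0,"ty":0,"tz":-0.02,"wx":0,"wy":0,"wz":0,"hand":0},{"tx":0,"ty":0,"tz":-0.02,"wx":0,"wy":0,"wz":0,"hand":0},{"tx":0,"ty":0,"tz":-0.01,"wx":0,"wy":0,"wz":0,"hand":0},{"tx":0,"ty":0,"tz":0,"wx":0,"wy":0,"wz":0,"hand":0},{"tx":0,"ty":0,"tz":0,"wx":0,"wy":0,"wz":0,"hand":0}]'
```

```text
clock: 15.32
tool_pos: [0.5544, 0.1975, 0.1503]
orientation: [0.007, 0.144, 0.99, 0.005]
contact_force: [-18.9, -4.7, 73.8]
grip_width: 0.0105
gripper_force: 134.4
clock: 16.08
tool_pos: [0.5526, 0.196, 0.1213]
orientation: [0.003, 0.144, 0.99, 0.001]
contact_force: [4.3, 2.2, 8.9]
grip_width: 0.01
gripper_force: 124.7
```

```bash
python3 -m pendant '[{"tx":-0.004,"ty":0,"tz":-0.01,"wx":0,"wy":0,"wz":0,"hand":0},{"tx":0,"ty":0,"tz":-0.008,"wx":0,"wy":0,"wz":0,"hand":0},{"tx":0,"ty":0,"tz":0,"wx":0,"wy":0,"wz":0,"hand":0},{"tx":0,"ty":0,"tz":0,"wx":0,"wy":0,"wz":0,"hand":0}]'
python3 - <<'E'
from h import *
s,y,M=yaw(); c,im=snap("wrist"); t=snap("scene")[1]
a=cv2.resize(im[60:300,200:440],(500,500)); b=cv2.resize(t[190:290,380:480],(300,300),interpolation=cv2.INTER_CUBIC)
o=np.zeros((500,800,3),np.uint8); o[:,:500]=a; o[:300,500:]=b; cv2.imwrite("pics/w7.png",o); print(s["tool_pos"],y,s["moment"],M.round(3))
E
```

```text
clock: 16.58
tool_pos: [0.5524, 0.1961, 0.1174]
orientation: [0.003, 0.144, 0.99, 0.001]
contact_force: [4.8, 1.5, 11.9]
grip_width: 0.0099
gripper_force: 124.8
[0.55235834 0.19605336 0.11737409] 73.48360877442931 [ 0.19364572 -1.49689096  0.00661327] [[-0.959  0.284  0.007]
 [ 0.284  0.959  0.002]
 [-0.006  0.004 -1.   ]]
```

View pics/w7.png

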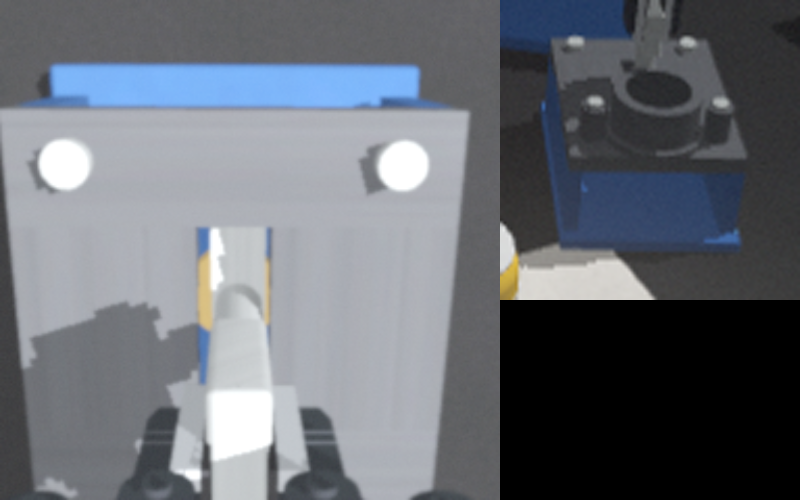

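The head is down in the slot (slot u 197–271, head u 210–265, brass either side). I'll check the bolt's tilt and the slot centre before turning.

Run:
```python
from h import *
c=cam("wrist"); s,y,M=yaw(); f=lambda p:np.array(p,float)/2.0833+[200,60]
L=lambda p,z:((onz(c,f(p),z)-s["tool_pos"])@M).round(4)
print("slot L,R,end",L([[197,260],[271,260]],.075),L([[235,227]],.075),"world slot edges",onz(c,f([[197,260],[271,260],[235,227]]),.075))
print("shank front at head top",L([[238,285]],.056),"head sides",L([[211,250],[266,250]],.056), "visible wing face top/bot",L([[240,390],[240,320]],.148),L([[240,320]],.112))
```

```text
slot L,R,end [[ 0.025  -0.012   0.0422]
 [ 0.025   0.0077  0.0423]] [[ 0.034  -0.0018  0.0422]] world slot edges [[0.52535785 0.19180273 0.075     ]
 [0.53097292 0.21067691 0.075     ]
 [0.51962253 0.20406108 0.075     ]]
shank front at head top [[ 0.012  -0.0011  0.0613]] head sides [[ 0.0228 -0.0089  0.0612]
 [ 0.0228  0.0071  0.0613]] visible wing face top/bot [[ 0.0221 -0.0006 -0.0307]
 [ 0.0349 -0.0006 -0.0308]] [[ 0.0216 -0.0006  0.0053]]
```

The bolt's foot leans about 4–5 mm toward the stand's -x, roughly 3.6° relative to the hand. I'll straighten it by tilting the wrist about its foot, then check.

```bash
python3 -m pendant '[{"tx":-0.01,"ty":0,"tz":0,"wx":-0.0085,"wy":-0.029,"wz":0,"hand":0},{"tx":-0.009,"ty":0.001,"tz":0,"wx":-0.0085,"wy":-0.029,"wz":0,"hand":0},{"tx":0,"ty":0,"tz":0,"wx":0,"wy":0,"wz":0,"hand":0},{"tx":0,"ty":0,"tz":0,"wx":0,"wy":0,"wz":0,"hand":0}]'
python3 - <<'E'
from h import *
s,y,M=yaw(); print(s["tool_pos"],y,s["moment"],M.round(3).tolist())
E
```

```text
clock: 17.18
tool_pos: [0.5479, 0.197, 0.1179]
orientation: [0.035, 0.144, 0.989, -0.002]
contact_force: [5.8, 2.8, 12.7]
grip_width: 0.0101
gripper_force: 125.0
[0.54790138 0.19702512 0.11785077] 73.49982091469458 [ 0.63734658 -1.42221211  0.02691127] [[-0.956, 0.284, 0.069], [0.284, 0.959, -0.015], [-0.07, 0.006, -0.998]]
```

```bash
python3 -m pendant '[{"tx":0,"ty":0,"tz":-0.004,"wx":0,"wy":0,"wz":-0.05,"hand":0},{"tx":0,"ty":0,"tz":0,"wx":0,"wy":0,"wz":-0.1,"hand":0},{"tx":0,"ty":0,"tz":0,"wx":0,"wy":0,"wz":-0.15,"hand":0},{"tx":-0.001,"ty":-0.0005,"tz":0,"wx":0,"wy":0,"wz":-0.15,"hand":0},{"tx":-0.001,"ty":-0.0005,"tz":0,"wx":0,"wy":0,"wz":-0.15,"hand":0},{"tx":0,"ty":0,"tz":0,"wx":0,"wy":0,"wz":0,"hand":0}]'
python3 - <<'E'
from h import *
s,y,M=yaw(); print(y,s["moment"],s["effort"][5])
E
```

```text
clock: 17.92
tool_pos: [0.5455, 0.1956, 0.1163]
orientation: [0.03, 0.443, 0.896, -0.013]
contact_force: [-0.2, -0.7, 16.7]
grip_width: 0.01
gripper_force: 125.9
37.41324313099661 [-0.1876599  -0.09127163 -0.00447827] 0.32732429914176464
```

```bash
python3 -m pendant '[{"tx":-0.001,"ty":-0.0005,"tz":0,"wx":0,"wy":0,"wz":-0.15,"hand":0},{"tx":-0.001,"ty":-0.0005,"tz":0,"wx":0,"wy":0,"wz":-0.15,"hand":0},{"tx":-0.001,"ty":-0.0005,"tz":0,"wx":0,"wy":0,"wz":-0.15,"hand":0},{"tx":0,"ty":0,"tz":0,"wx":0,"wy":0,"wz":-0.15,"hand":0},{"tx":0,"ty":0,"tz":0,"wx":0,"wy":0,"wz":-0.15,"hand":0},{"tx":0,"ty":0,"tz":0,"wx":0,"wy":0,"wz":-0.15,"hand":0},{"tx":0,"ty":0,"tz":0,"wx":0,"wy":0,"wz":0,"hand":0}]'
python3 - <<'E'
from h import *
s,y,M=yaw(); print(y,s["moment"],s["effort"][5],M.round(3).tolist())
E
```

```text
clock: 18.8
tool_pos: [0.5464, 0.1943, 0.1163]
orientation: [0.022, 0.801, 0.597, -0.023]
contact_force: [4.5, -3.6, 13.2]
grip_width: 0.0104
gripper_force: 125.4
-16.591130987081705 [-0.80068891 -1.32108768  0.19400753] 0.5131379887461662 [[0.285, 0.958, -0.011], [0.956, -0.286, -0.062], [-0.062, 0.008, -0.998]]
```

```bash
python3 -m pendant '[{"tx":0,"ty":0,"tz":0.012,"wx":0,"wy":0,"wz":0,"hand":0},{"tx":0,"ty":0,"tz":0.012,"wx":0,"wy":0,"wz":0,"hand":0},{"tx":0,"ty":0,"tz":0.012,"wx":0,"wy":0,"wz":0,"hand":0},{"tx":0,"ty":0,"tz":0.008,"wx":0,"wy":0,"wz":0,"hand":0},{"tx":0,"ty":0,"tz":0,"wx":0,"wy":0,"wz":0,"hand":0}]'
```

```text
clock: 19.42
tool_pos: [0.546, 0.1943, 0.1258]
orientation: [0.021, 0.801, 0.598, -0.023]
contact_force: [7.6, -2.3, 2.7]
grip_width: 0.0101
gripper_force: 123.6
```

```bash
python3 -m pendant '[{"tx":0,"ty":0,"tz":0,"wx":0,"wy":0,"wz":0,"hand":0.15},{"tx":0,"ty":0,"tz":0,"wx":0,"wy":0,"wz":0,"hand":0.35},{"tx":0,"ty":0,"tz":0,"wx":0,"wy":0,"wz":0,"hand":0.35},{"tx":0,"ty":0,"tz":0,"wx":0,"wy":0,"wz":0,"hand":0.35},{"tx":0,"ty":0,"tz":0.06,"wx":0,"wy":0,"wz":0,"hand":0.35},{"tx":0,"ty":0,"tz":0.1,"wx":0,"wy":0,"wz":0,"hand":0.35},{"tx":0,"ty":0,"tz":0.15,"wx":0,"wy":0,"wz":0,"hand":0.35},{"tx":0,"ty":0,"tz":0.15,"wx":0,"wy":0,"wz":0,"hand":0.35},{"tx":0,"ty":0,"tz":0,"wx":0,"wy":0,"wz":0,"hand":0.35},{"tx":0,"ty":0,"tz":0,"wx":0,"wy":0,"wz":0,"hand":0.35}]'
python3 - <<'E'
from h import *
s,y,M=yaw(); c,im=snap("wrist"); t=snap("scene")[1]; p=snap("top")[1]
o=np.zeros((600,800,3),np.uint8); o[:300,:480]=cv2.resize(im,(480,300)); 
o[:300,490:790]=cv2.resize(t[160:260,370:470],(300,300),interpolation=cv2.INTER_CUBIC)
o[300:,:800]=cv2.resize(p[85:220,185:465],(800,300),interpolation=cv2.INTER_CUBIC); cv2.imwrite("pics/w8.png",o)
cv2.imwrite("pics/w8raw.png",im); print(s["contact_force"],s["gripper_force"],s["tool_pos"])
E
```

```text
clock: 20.68
tool_pos: [0.5423, 0.1946, 0.2405]
orientation: [0.019, 0.801, 0.598, -0.025]
contact_force: [-0.0, -0.0, -0.3]
grip_width: 0.0297
gripper_force: 0.0
[-0.03599384 -0.0091486  -0.26089067] 0.0 [0.54232842 0.19464081 0.24049273]
```

View pics/w8.png

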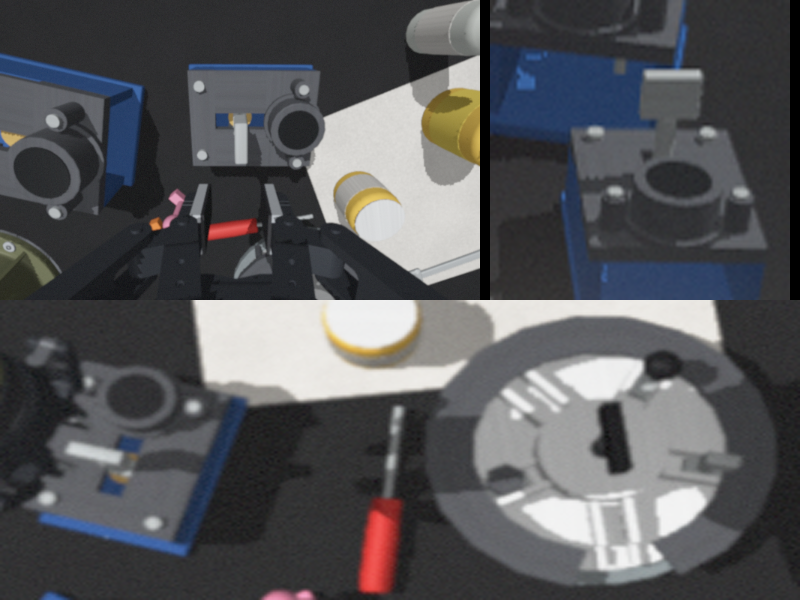

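The bolt stands upright with its wing across the slot (wing around (240,140) in the wrist part, with brass and blue slot showing either side). The other parts are standing and the tin and screwdriver are in place. One numeric check of the wing's pose follows.

Run:
```python
from h import *
c=cam("wrist"); t=cam("top"); f=lambda p:np.array(p,float)*[280/800,135/300]-np.array([0,300*135/300])+[185,85]
S=np.array([.549,.1955]);ux=np.array([.958,-.287]);uy=np.array([.287,.958])
im=cv2.imread("pics/w8raw.png"); g=cv2.cvtColor(im,6); m=((g>150)&(im.max(2)-im.min(2)<30)).astype(np.uint8); m[:,:295]=0; m[:,345:]=0; m[:155]=0; m[230:]=0
n,l,st,ce=cv2.connectedComponentsWithStats(m); k=1+np.argmax(st[1:,4]); print("blob",st[k])
x,y,w,h=st[k][:4]
a=onz(c,[[x+w/2,y],[x+w/2,y+h]],.158)[:,:2]; b=onz(t,f([[66,447],[122,460]]),.158)[:,:2]
for q in (a,b): print(q.round(4),"ctr in stand",((q.mean(0)-S)@np.c_[ux,uy]).round(4),"dir",deg(q[0]-q[1]),"len",np.linalg.norm(q[0]-q[1]).round(4))
```

```text
blob [311 156  18  63 881]
[[0.5534 0.2204]
 [0.5409 0.1773]] ctr in stand [-0.0028  0.0027] dir 73.82966516469014 len 0.0449
[[0.5511 0.2174]
 [0.5392 0.1778]] ctr in stand [-0.0043  0.0009] dir 73.2267015077303 len 0.0414
```

```bash
python3 -c "
from workcell import ctrl
print(ctrl.hand_in())"
```

```text
the job is handed in; nothing more can be done
None
```

The long bolt is locked upright crosswise in the small blue stand and released, and the job is handed in at about 21 s; no verdict came back, but my last check showed the bolt within about 1° of crosswise, with its top 3–4 mm off the slot's centre.

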